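Put the flux bottle away through the spring gate

TASK

Put the white-capped flux bottle away in the low wooden bay: keeping it upright and down on (or just off) the bench, push it in through the spring gate, not over the rails, far enough that the gate swings fully shut behind it. Let go and leave it standing in the bay; do not disturb the slimmer brown bottle with the black cap.

Things in the scene. Friction and masses are not known exactly. Their poses are not given: they have to be found in the camera images.
- flux_bottle: The bottle to put away: round pale see-through bottle, amber in its lower part, with a WHITE screw cap; body 45 mm in diameter, 102 mm tall, under 0.25 kg, standing loose on the bench. Body straight up to the shoulder about 65 mm above the foot; to the fingers it is a plain 45 mm cylinder up to 90 mm. Grip at 60 to 75 mm. Origin: centre of its underside; z up its axis.
- bottle_bay: Pen of wooden rails 35 mm high, 8 mm thick, fixed on the bench, open on top, without floor. Origin: on the bench in the middle of the gateway; x points level into the bay, y left when looking in, z up. Gateway at x = 0, 72 mm wide, its jambs reach out to x = -10 mm. Inside: 110 mm wide (y -55 to +55 mm), back rail at x = +155 mm. Fingers more than 40 mm above the bench pass over rails and gate.
- gate (a joint): Angle (rad) of the spring gate: metal flap 6 to 32 mm above the bench, 71 mm long, on a vertical hinge at the left jamb (bay x +4, y +39 mm). 0 = shut; opens inward only, to 1.65. A light spring (about 0.5 to 2 N at the bottle) drives it shut. Its end sweeps a 71 mm radius, so it shuts only when the bottle's centre is 90 mm or more inside the gateway (the back rail stops it at 132 mm).
- brown_bottle: Bystander, leave alone: slimmer brown glass bottle with a BLACK cap, 41 mm in diameter, 98 mm tall, standing loose on the bench. Origin: centre of its underside; z up. (Also keep the arm clear of the tall tripod lamp fixed at the left, near world x 0.62, y 0.43: swing round on its robot side.)
There are look-alikes about, which are no part of the job. Leave any purple or turquoise look-alike of the flux_bottle alone. Of the things that look like the bottle_bay, the larger one is meant.

How it is judged:
On the way:
1. the flux bottle, upright and no more than 20 mm off the bench, is in the gateway and has pushed the gate open (value of joint gate above 0.4 rad and height (world z) of flux_bottle below 0.02 m and angle between flux_bottle's own z axis and vertical below 0.35 rad and x of flux_bottle in the frame of bottle_bay between -0.025 and 0.02 m and y of flux_bottle in the frame of bottle_bay between -0.025 and 0.025 m).
At the end, for the whole second after the job is handed in: The flux bottle stands upright (within 0.1 rad) and at rest on the bench inside the bay, its centre 70 to 137 mm in from the gateway and within 37 mm of the bay's middle line, and the gate is shut behind it (under 0.1 rad) (x of flux_bottle in the frame of bottle_bay between 0.07 and 0.137 m and y of flux_bottle in the frame of bottle_bay between -0.037 and 0.037 m and height (world z) of flux_bottle below 0.006 m and angle between flux_bottle's own z axis and vertical below 0.1 rad and linear speed of flux_bottle below 0.02 m/s and value of joint gate below 0.1 rad); the robot touches nothing.
It fails at once if the brown bottle is moved more than 30 mm or tipped (distance of brown_bottle from where it was at the start of the episode above 0.03 m or angle between brown_bottle's own z axis and vertical above 0.35 rad).
It fails at once if the flux bottle is tipped over (more than 0.6 rad) (angle between flux_bottle's own z axis and vertical above 0.6 rad).
It also fails if it takes over 46 s, if anything falls off the work surface, if the arm or the gripper's body presses on something with over 40 N, if the wrist force passes 120 N, or if a joint passes its speed limit or range.

ROBOT

A 6-joint arm with a two-finger parallel gripper is mounted at the origin on a cart in front of the work surface, level with it; the furniture and walls round the work are solid. World frame = base frame: x ahead of the robot, y to its left, z up, the work surface at z = 0. Lengths are in m, angles in rad, forces in N, time in s.
With the tool pointing down it reaches from about 0.15 to 0.775 m from the base axis. Payload 6.1 kg.
Tool frame: the origin (TCP) lies midway between the tips of the shut fingers; the grasp point (between the pads) lies env.tcp_to_grasp behind it (env.tcp_to_grasp is the distance from the TCP to the grasp point, in m); x points along the fingers, z is the direction in which the jaws open and shut, and the axes are right-handed (so a half turn about x gives the same grasp; the last joint's range is limited). The gripper opens to 85 mm and grips with 20 to 120 N. Pads are 22 mm wide; open, the fingers measure 114 mm over their backs; the gripper's body (76 mm by 85 mm) begins 54 mm behind the grasp point. The pads swing forward as they close: fully open they stand 13 mm farther back than shut.
Start: joints at [1.124, 0.126, -0.04, 1.405, 0, 1.571], TCP at [0.227, 0.473, 0.211] pointing down, gripper open.
Joint ranges: [-2.72, 2.72], [-0.95, 1.95], [-1.27, 1.35], [-1.78, 2.02], [-1.46, 1.47], [-3.14, 3.14]. Speed limits (rad/s): [2.39, 2.39, 3.01, 3.14, 3.14, 3.14].

INTERFACE

Orientations are given as [roll, pitch, yaw] about the fixed x, y, z axes, in that order (R = Rz(yaw) Ry(pitch) Rx(roll)).
In Python, from station import env, optics, ticket gives the robot as it stands.
- The arm moves only by the tool apply_moves, never from a script. Its arguments are lists of equal length, an entry for each row: "dp": the shift along the tool's x, y, z in cm, a list of three; "spin": the turn about the tool's x in degrees. In form: {"dp": [[x, y, z], ...], "spin": [spin, ...]}. A call has exactly 8 rows; each row shifts and turns the commanded pose from where the row before left it, along the tool's axes as they then stand; what a row does not reach is not made up. A row lasts 1/8 s, in which the tool goes at most 62.5 mm and 10.7 degrees, less where a joint would pass 70% of its speed; a pose out of reach is approached as far as the arm can. A call is refused whole if a number of a shift passes 6.25 or a number of a turn 10.7, either way. A call with a gripper value outside its range is refused whole. "grip" is the closure in counts, from 0 (fully open) to 255 (shut), set as the call begins (left out, the last holds). The fingers move at their own pace and stop on an object; "squeeze" is the grip in N (left out, the last holds). Time passes only in rows, so rows that do not move let the fingers close, or fill a call up. It gives the time, the measured TCP pose, the force and the opening at its end, in the units of the state.
- env.observe(): the state, without advancing time (a new reading comes with each control period).
- optics.camera(name): name is "scene" or "top"; returns the picture (420x560x3 uint8, red, green, blue); there is no depth.
- optics.get_calibration(name): a dict with "fx", "fy", "cx", "cy" (pixels), "extrinsics" (4x4, takes a point from world to camera coordinates). Camera axes: x right, y up, looking along -z (the intrinsics and any distortion apply to the point x, -y, -z); pixel columns grow to the right and rows downward; lengths in m; the calibration is good to about 2 mm. A picture is of the moment at which its call begins. get_calibration takes no time and is no camera call.
- ticket.job_done(): hands the job in, once; it reports no verdict.
The state is a dict: "time": time; "joint_pos": joint angles; "qvel": joint speeds; "joint_torque": joint torques, N m; "ee_pos": TCP position; "tcp_rot": TCP orientation; "force": force on the tool from outside, world axes, zero at the start; "moment": the same for the moment, N m; "width": opening from 0.0 (shut) to 1.0 (fully open).
Only numpy, scipy, OpenCV 4.12 (cv2) and the standard library are available. Lean on these libraries where they do the work, as an engineer would, in place of code of your own. Each camera call takes 0.05 s, during which the arm holds its last target.

## Working session

There is one attempt and no reset: what is moved stays moved. The work goes in short steps, Python scripts to look and compute and a tool call to move; the robot and the scene stay as the last step left them, time stands still between calls to the robot, and variables do not carry over. Pictures are saved under pics/ and viewed, and the job is handed in when it is done.

Besides the shell and the picture viewer there is one more tool, called after ">>>" by a JSON object that holds its "fn" and its "kwargs", one argument or row to a line. apply_moves: Moves the arm, as the interface text tells. Its arguments: {"type":"object","properties":{"dp":{"type":"array"},"spin":{"type":"array"},"grip":{"type":"number"},"squeeze":{"type":"number"}},"required":["dp","spin"]}

```bash
mkdir -p pics; ls; python3 - <<'E'
from station import env, optics
import cv2
for n in("scene","top"):
    im=optics.camera(n); cv2.imwrite(f"pics/{n}0.png",im[:,:,::-1]); c=optics.get_calibration(n); print(n,c)
print(env.tcp_to_grasp, env.observe())
E
```

```text
pics
scene {'fx': 380.28776577070835, 'fy': 380.28776577070835, 'cx': 280.4884885340015, 'cy': 210.29661774730897, 'extrinsics': array([[ 0.6915527 , -0.72229702,  0.00647093, -0.30969541],
       [ 0.5213678 ,  0.50533616,  0.68761252, -0.24749275],
       [-0.49993047, -0.47214656,  0.726049  , -0.79964393],
       [ 0.        ,  0.        ,  0.        ,  1.        ]])}
top {'fx': 419.3324584194793, 'fy': 419.3324584194793, 'cx': 286.0732134678584, 'cy': 210.87688334591974, 'extrinsics': array([[ 0.02014857, -0.99971415,  0.01287059, -0.02942789],
       [ 0.99904912,  0.02062966,  0.03840919, -0.42891928],
       [-0.03866372,  0.01208446,  0.9991792 , -0.87715884],
       [ 0.        ,  0.        ,  0.        ,  1.        ]])}
0.0187 {'time': 0.1, 'joint_pos': array([ 1.12401136e+00,  1.26336935e-01, -4.04819326e-02,  1.40539737e+00,
        6.71444042e-06,  1.57082215e+00]), 'qvel': array([ 0.0012692 , -0.0012611 ,  0.00261432,  0.00085212,  0.00157289,
       -0.00075351]), 'joint_torque': array([ 2.08416743e-03, -4.36902988e+01,  3.53607881e+01,  1.36245906e-02,
        1.80243414e-04, -2.78759709e-07]), 'ee_pos': array([0.22666786, 0.47312069, 0.21010879]), 'tcp_rot': array([ 3.13688973,  1.5693764 , -2.02231004]), 'force': array([0.48208013, 1.04034837, 0.31956401]), 'moment': array([ 0.00692367,  0.01379944, -0.00678831]), 'width': 1.0045314307902167}
```

View pics/scene0.png

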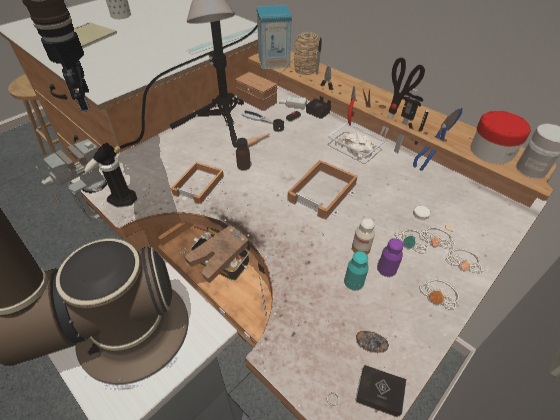

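View pics/top0.png

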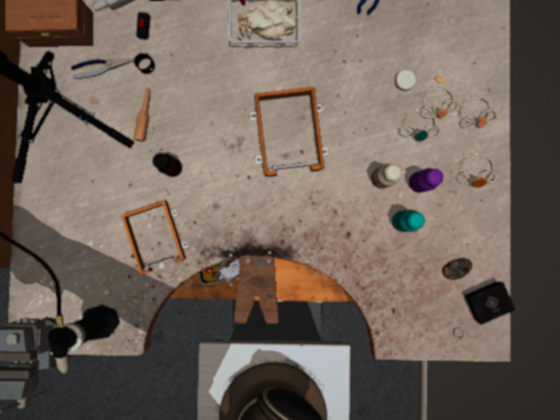

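The scene picture shows the following:
- **Bottles:** the white-capped one is at scene (364,237) / top (389,175). The purple one is at (391,257) / (427,180), the turquoise one at (357,270) / (408,220), and the brown one with the black cap at (243,153) / (168,163).
- **Pens:** the large one is at scene (323,188) / top (290,130), and a small one is at (197,182) / (153,236).

The targets are the white-capped bottle and the larger pen. I'll confirm both in enlarged crops.

```bash
python3 - <<'E'
import cv2,numpy as np
t=cv2.imread("pics/top0.png")[80:240,235:455]; s=cv2.imread("pics/scene0.png")[150:300,270:420]
cv2.imwrite("pics/tc.png",cv2.resize(t,None,fx=3.6,fy=3.6,interpolation=cv2.INTER_CUBIC))
cv2.imwrite("pics/sc.png",cv2.resize(s,None,fx=4,fy=4,interpolation=cv2.INTER_CUBIC))
E
cat > h.py <<'E'
import numpy as np
from station import optics
def ray(n,u,v,z):
    c=optics.get_calibration(n);E=c["extrinsics"];R=E[:3,:3];t=E[:3,3]
    d=R.T@np.array([(u-c["cx"])/c["fx"],-(v-c["cy"])/c["fy"],-1]);o=-R.T@t
    return o+d*(z-o[2])/d[2]
def proj(n,p):
    c=optics.get_calibration(n);E=c["extrinsics"];q=E[:3,:3]@np.asarray(p,float)+E[:3,3]
    return np.array([c["cx"]+c["fx"]*q[0]/-q[2],c["cy"]+c["fy"]*-q[1]/-q[2]])
E
```

```text
(no output)
```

View pics/tc.png

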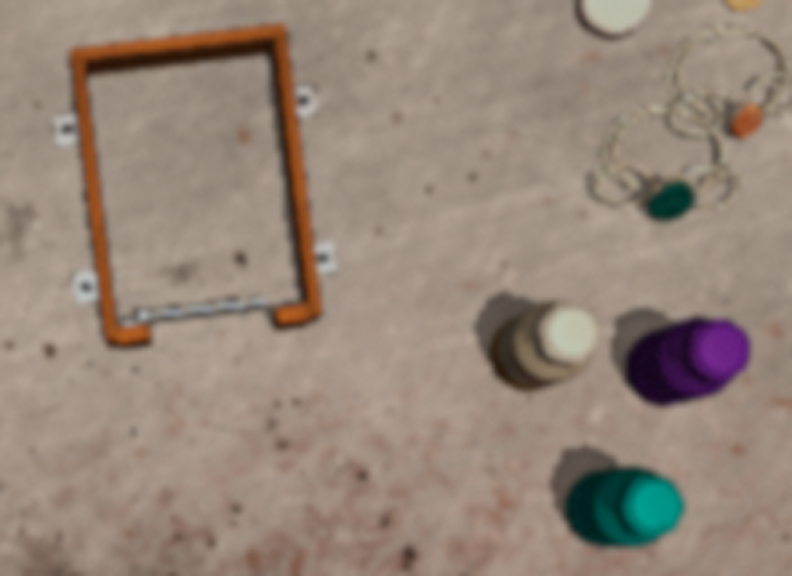

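View pics/sc.png

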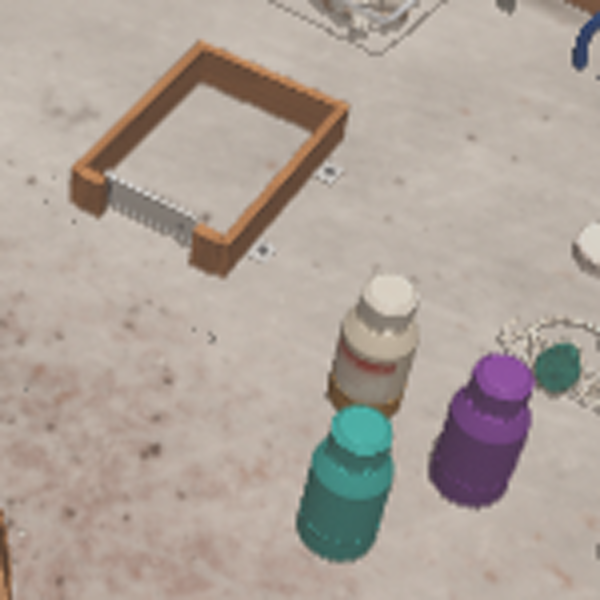

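```bash
python3 - <<'E'
from h import *
from scipy.optimize import least_squares
T=lambda a,b:(235+a/3.6,80+b/3.6); S=lambda a,b:(270+a/4,150+b/4)
ut,us=T(568,333),S(390,290)
print("cap",ray("top",*ut,.102),ray("scene",*us,.102))
print("base top-view", ray("top",*T(527,355),.0))
for n,(a,b) in dict(turq=(653,505),purp=(719,348)).items(): print(n,ray("top",*T(a,b),.102))
print("brown",ray("top",164,157,.098))
loc=np.array([[.163,.063],[.163,-.063],[-.01,-.063],[-.01,.063]])
pt=[T(73,49),T(286,26),T(321,313),T(109,340)]; ps=[S(200,40),S(348,105),S(225,242),S(72,170)]
def w(p):
    c,s=np.cos(p[2]),np.sin(p[2]); return np.c_[loc@np.array([[c,s],[-s,c]])+p[:2],np.full(4,.035)]
def f(p,k):
    r=[]
    if k!=1: r+=[proj("top",q)-m for q,m in zip(w(p),pt)]
    if k!=0: r+=[proj("scene",q)-m for q,m in zip(w(p),ps)]
    return np.ravel(r)
for k in(0,1,2):
    r=least_squares(f,[.45,0,.1],args=(k,)); print(k,r.x,np.round(r.fun,1))
E
```

```text
cap [ 0.50301147 -0.22094206  0.102     ] [ 0.50250768 -0.22283085  0.102     ]
base top-view [ 0.50321271 -0.22377109  0.        ]
turq [ 0.41308714 -0.2667551   0.102     ]
purp [ 0.49679581 -0.3011058   0.102     ]
brown [0.52361624 0.2144309  0.098     ]
0 [ 0.51903364 -0.03548047  0.14110273] [-0.7 -0.8  0.5 -1.5  1.1  1.3 -0.8  1. ]
1 [ 0.51837109 -0.03529528  0.14721019] [-0.1 -0.6  0.7 -0.5  0.6  1.2 -1.2 -0.5]
2 [ 0.51881922 -0.03536824  0.14285955] [-0.9 -0.7  0.3 -1.4  1.   1.3 -0.9  1.2  0.2 -0.7  1.  -0.4  0.6  1.2
 -1.  -0.6]
```

```bash
cat >> h.py <<'E'
from scipy.spatial.transform import Rotation as Rn
from station import env
def st():
    o=env.observe(); R=Rn.from_euler("xyz",o["tcp_rot"]).as_matrix()
    return o,R
def todo(goal,jaw=None):
    o,R=st(); d=R.T@(np.array(goal)-o["ee_pos"])*100
    print("t",round(o["time"],2),"p",np.round(o["ee_pos"],4),"w",round(o["width"],3),"F",np.round(o["force"],1),"q",np.round(o["joint_pos"],2))
    print("d tool cm",np.round(d,2))
    if jaw is not None:
        # spin s about tool x: z' = cos s z - sin s y
        for sg in(1,-1):
            j=sg*np.array([np.cos(jaw),np.sin(jaw),0]); print("spin",np.round(np.degrees(np.arctan2(-j@R[:,1],j@R[:,2])),1))
E
python3 - <<'E'
from h import *
print(np.round(st()[1],3)); todo([.503,-.222,.15],.1)
E
```

```text
[[-0.001 -0.902  0.432]
 [-0.001  0.432  0.902]
 [-1.     0.    -0.001]]
t 0.1 p [0.2267 0.4731 0.2101] w 1.005 F [0.5 1.  0.3] q [ 1.12  0.13 -0.04  1.41  0.    1.57]
d tool cm [  6.08 -54.96 -50.74]
spin 58.7
spin -121.3
```

>>> {"fn": "apply_moves", "kwargs": {
  "dp": [
    [0,0,0],
    [0,0,0],
    [0,0,0],
    [0,0,0],
    [0,0,0],
    [0,0,0],
    [0,0,0],
    [0,0,0]
  ],
  "spin": [7.3,7.3,7.3,7.3,7.4,7.4,7.4,7.3],
  "grip": 0,
  "squeeze": 30
}}

```text
time: 1.1
ee_pos: [0.2267, 0.4732, 0.2103]
tcp_rot: [-2.091, 1.57, -1.995]
force: [0.2, 0.5, 0.2]
width: 0.999
```

```bash
python3 - <<'E'
from h import *
todo([.503,-.222,.16],.1)
E
```

```text
t 1.1 p [0.2267 0.4732 0.2103] w 0.999 F [0.2 0.5 0.2] q [ 1.12  0.13 -0.04  1.41 -0.    2.6 ]
d tool cm [  5.08 -71.83  20.89]
spin -0.3
spin 179.7
```

>>> {"fn": "apply_moves", "kwargs": {
  "dp": [
    [0,-3,1],
    [0,-4.5,1.5],
    [0,-4.5,1.5],
    [0,-4.5,1.5],
    [0,-4.5,1.5],
    [0,-4.5,1.5],
    [0,-4.5,1.5],
    [0,-4.5,1.5]
  ],
  "spin": [0,0,0,0,0,0,0,0]
}}

```text
time: 2.1
ee_pos: [0.3757, 0.1401, 0.2106]
tcp_rot: [-3.036, 1.571, -2.936]
force: [1.3, 0.4, -0.5]
width: 1.002
```

>>> {"fn": "apply_moves", "kwargs": {
  "dp": [
    [0,-4.5,1.2],
    [0,-4.5,1.2],
    [0,-4.5,1.2],
    [0,-4.5,1.2],
    [0,-4.5,1.2],
    [0,-4.5,1.2],
    [0,-4,1],
    [0,-3,0.5]
  ],
  "spin": [0,0,0,0,0,0,0,0]
}}

```text
time: 3.1
ee_pos: [0.496, -0.1897, 0.2101]
tcp_rot: [2.7, 1.57, 2.799]
force: [-0.3, 0.1, -0.2]
width: 1.002
```

```bash
python3 - <<'E'
from h import *
todo([.503,-.222,.16],.1)
E
```

```text
t 3.1 p [ 0.496  -0.1897  0.2101] w 1.002 F [-0.3  0.1 -0.2] q [-0.37  0.14 -0.03  1.41 -0.    1.11]
d tool cm [ 5.   -3.28  0.38]
spin -0.1
spin 179.9
```

>>> {"fn": "apply_moves", "kwargs": {
  "dp": [
    [0,-1,0.1],
    [0,-1,0.1],
    [0,-0.8,0.1],
    [0,-0.5,0.1],
    [1,0,0],
    [2,0,0],
    [2,0,0],
    [0,0,0]
  ],
  "spin": [0,0,0,0,0,0,0,0]
}}

```text
time: 4.1
ee_pos: [0.5019, -0.2196, 0.1589]
tcp_rot: [2.602, 1.567, 2.702]
force: [-0.2, 1.0, -0.3]
width: 0.997
```

```bash
python3 - <<'E'
from h import *
import cv2
todo([.503,-.222,.05],.1)
for n,(y,x) in dict(scene=(100,290),top=(100,300)).items():
    im=optics.camera(n)[:,:,::-1]; cv2.imwrite(f"pics/{n}1.png",cv2.resize(im[y:y+200,x:x+200],None,fx=3,fy=3,interpolation=cv2.INTER_CUBIC))
E
```

```text
t 4.1 p [ 0.5019 -0.2196  0.1589] w 0.997 F [-0.2  1.  -0.3] q [-0.41  0.18 -0.09  1.3   0.    1.06]
d tool cm [10.89 -0.27  0.12]
spin -0.0
spin 180.0
```

View pics/scene1.png

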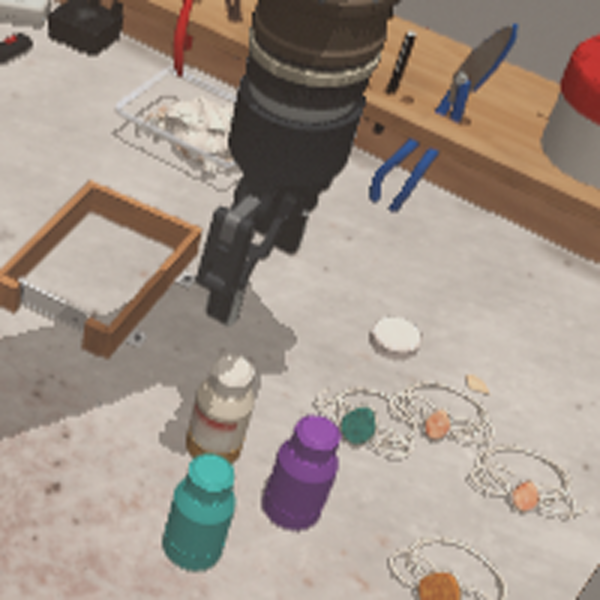

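View pics/top1.png

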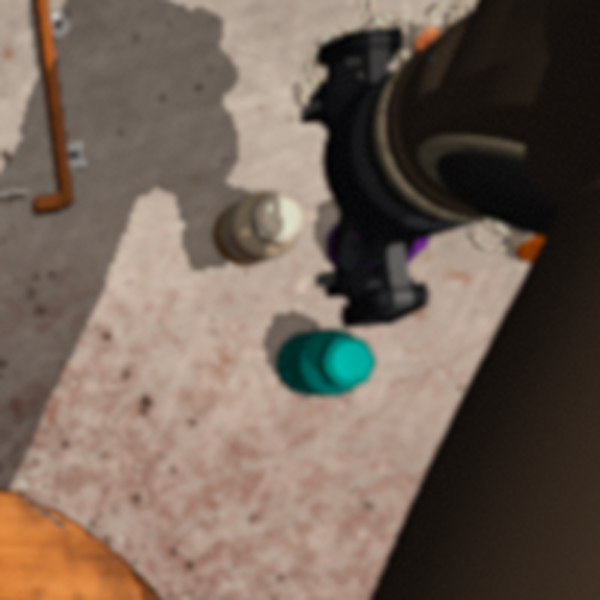

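```bash
python3 - <<'E'
from h import *
for p in([.502,-.2196,.172],[.555,-.214,.172],[.449,-.225,.172],[.503,-.222,.102]): print(p,[np.round((proj(n,p)-o)*3) for n,o in(("scene",(290,100)),("top",(300,100)))])
E
```

```text
[0.502, -0.2196, 0.172] [array([245., 301.]), array([308., 203.])]
[0.555, -0.214, 0.172] [array([279., 261.]), array([300., 112.])]
[0.449, -0.225, 0.172] [array([208., 344.]), array([317., 295.])]
[0.503, -0.222, 0.102] [array([232., 367.]), array([280., 218.])]
```

The fingers straddle the white cap: the near tip is at scene crop (225,318) and the far tip at (290,248), both close to projection. I'll descend.

>>> {"fn": "apply_moves", "kwargs": {
  "dp": [
    [0,-0.2,0.1],
    [1.5,0,0],
    [2,0,0],
    [2,0,0],
    [2,0,0],
    [2,0,0],
    [1.4,0,0],
    [0,0,0]
  ],
  "spin": [0,0,0,0,0,0,0,0]
}}

```text
time: 5.2
ee_pos: [0.5034, -0.2221, 0.0505]
tcp_rot: [2.626, 1.568, 2.726]
force: [-1.0, 0.2, -0.1]
width: 0.999
```

```bash
python3 - <<'E'
from h import *
import cv2
todo([.503,-.222,.05],.1)
im=optics.camera("scene")[:,:,::-1]; cv2.imwrite("pics/s2.png",cv2.resize(im[150:300,290:440],None,fx=4,fy=4,interpolation=cv2.INTER_CUBIC))
E
```

```text
t 5.2 p [ 0.5034 -0.2221  0.0505] w 0.999 F [-1.   0.2 -0.1] q [-0.42  0.22 -0.28  1.07  0.    1.06]
d tool cm [ 0.05  0.01 -0.04]
spin -0.0
spin 180.0
```

View pics/s2.png

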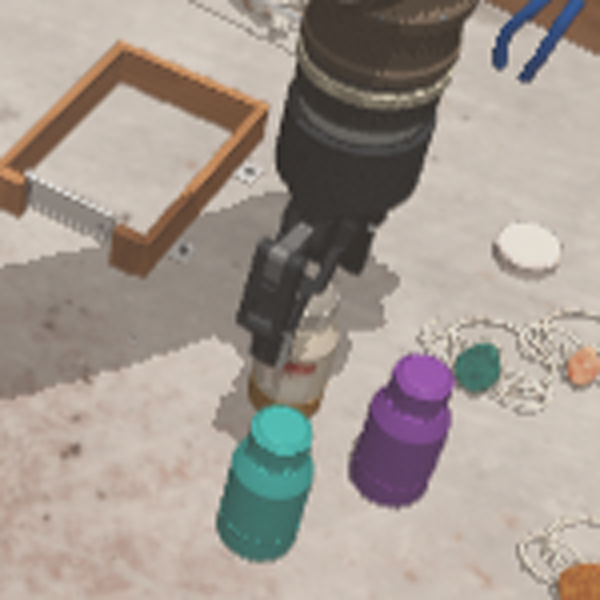

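The near finger at crop (270,320) is in front of the bottle, whose axis is at about (300,345), and everything else is clear. Closing now.

>>> {"fn": "apply_moves", "kwargs": {
  "dp": [
    [0,0,0],
    [0,0,0],
    [0,0,0],
    [0,0,0],
    [0,0,0],
    [0,0,0],
    [0,0,0],
    [0,0,0]
  ],
  "spin": [0,0,0,0,0,0,0,0],
  "grip": 255,
  "squeeze": 30
}}

```text
time: 6.25
ee_pos: [0.5049, -0.2227, 0.0527]
tcp_rot: [-0.516, 1.569, -0.416]
force: [-0.2, 0.3, 6.1]
width: 0.512
```

>>> {"fn": "apply_moves", "kwargs": {
  "dp": [
    [-0.2,0,0],
    [-0.3,0,0],
    [0,0,0],
    [0,0,0],
    [0,0,0],
    [0,0,0],
    [0,0,0],
    [0,0,0]
  ],
  "spin": [0,0,0,0,0,0,0,0]
}}

```text
time: 7.25
ee_pos: [0.5043, -0.2224, 0.0568]
tcp_rot: [-3.06, 1.571, -2.961]
force: [-0.1, 0.3, -2.2]
width: 0.516
```

```bash
python3 - <<'E'
from h import *
import cv2
todo([.45,-.12,.055],.1)
for n,(y,x) in dict(scene=(150,290),top=(80,235)).items():
    im=optics.camera(n)[:,:,::-1]; cv2.imwrite(f"pics/{n}3.png",cv2.resize(im[y:y+150,x:x+200],None,fx=4,fy=4,interpolation=cv2.INTER_CUBIC))
E
```

```text
t 7.25 p [ 0.5043 -0.2224  0.0568] w 0.516 F [-0.1  0.3 -2.2] q [-0.42  0.22 -0.27  1.08 -0.    1.06]
d tool cm [ 0.18 10.73 -4.39]
spin -0.0
spin 180.0
```

View pics/scene3.png

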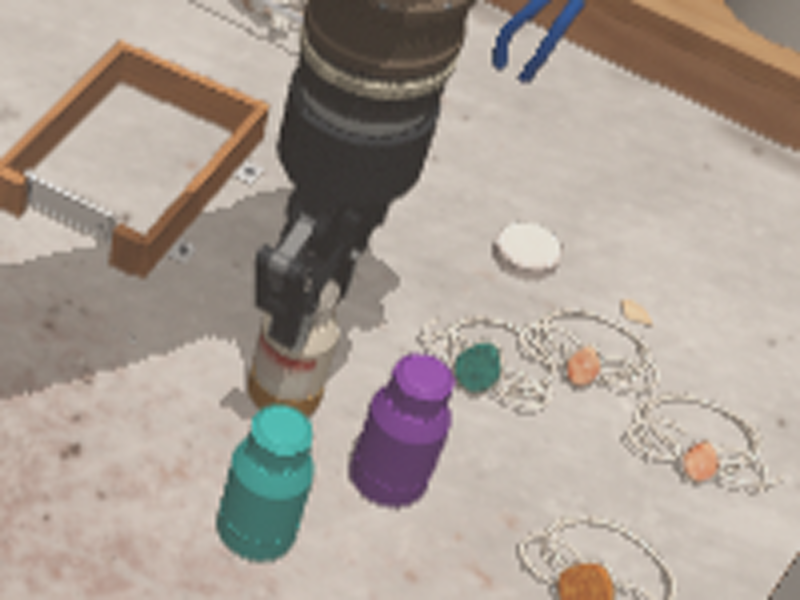

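Held: the opening is 0.516, about 44 mm, and the wrist carries −2.2 N. The bottle is upright and just off the bench. I'll carry it round to the front of the gate.

>>> {"fn": "apply_moves", "kwargs": {
  "dp": [
    [0,1,-0.2],
    [0,1.5,-0.7],
    [0,1.6,-0.7],
    [0,1.6,-0.7],
    [0,1.6,-0.7],
    [0,1.6,-0.7],
    [0,1.2,-0.5],
    [0,0.6,-0.2]
  ],
  "spin": [0,0,0,0,0,0,0,0]
}}

```text
time: 8.35
ee_pos: [0.4495, -0.1196, 0.0569]
tcp_rot: [-0.94, 1.571, -0.84]
force: [-0.4, 0.6, -2.0]
width: 0.511
```

```bash
python3 - <<'E'
from h import *
todo([.4595,-.0439,.055],.143)
E
```

```text
t 8.35 p [ 0.4495 -0.1196  0.0569] w 0.511 F [-0.4  0.6 -2. ] q [-0.26  0.06 -0.45  1.06 -0.    1.21]
d tool cm [0.19 7.43 1.75]
spin -2.5
spin 177.5
```

>>> {"fn": "apply_moves", "kwargs": {
  "dp": [
    [0,0.8,0.2],
    [0,1.2,0.2],
    [0,1.4,0.3],
    [0,1.4,0.3],
    [0,1.2,0.3],
    [0,0.9,0.3],
    [0,0.5,0.1],
    [0,0,0]
  ],
  "spin": [0,0,0,0,0,0,-1.2,-1.3]
}}

```text
time: 9.35
ee_pos: [0.4595, -0.0448, 0.0568]
tcp_rot: [-2.028, 1.571, -1.882]
force: [0.1, 0.1, -1.6]
width: 0.511
```

```bash
python3 - <<'E'
from h import *
import cv2
todo([.4595,-.0439,.055],.143)
for n,(y,x) in dict(scene=(140,250),top=(80,205)).items():
    im=optics.camera(n)[:,:,::-1]; cv2.imwrite(f"pics/{n}4.png",cv2.resize(im[y:y+150,x:x+200],None,fx=4,fy=4,interpolation=cv2.INTER_CUBIC))
o,R=st(); p=o["ee_pos"]
for z in (0.004,.07): print(z,[np.round((proj(n,[p[0],p[1],z])-of)*4) for n,of in(("scene",(250,140)),("top",(205,80)))])
E
```

```text
t 9.35 p [ 0.4595 -0.0448  0.0568] w 0.511 F [ 0.1  0.1 -1.6] q [-0.1   0.06 -0.46  1.06 -0.    1.33]
d tool cm [0.18 0.08 0.01]
spin 0.1
spin -179.9
0.004 [array([184., 324.]), array([371., 468.])]
0.07 [array([187., 254.]), array([377., 459.])]
```

View pics/scene4.png

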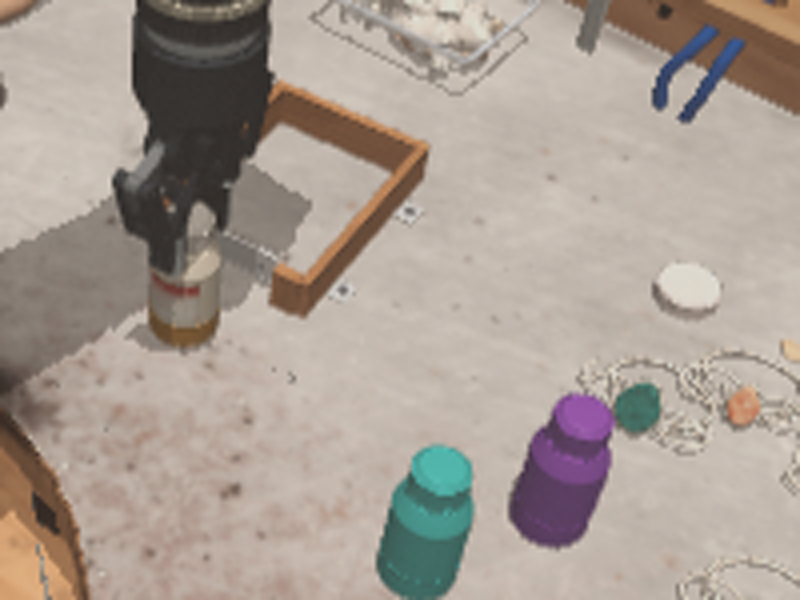

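View pics/top4.png

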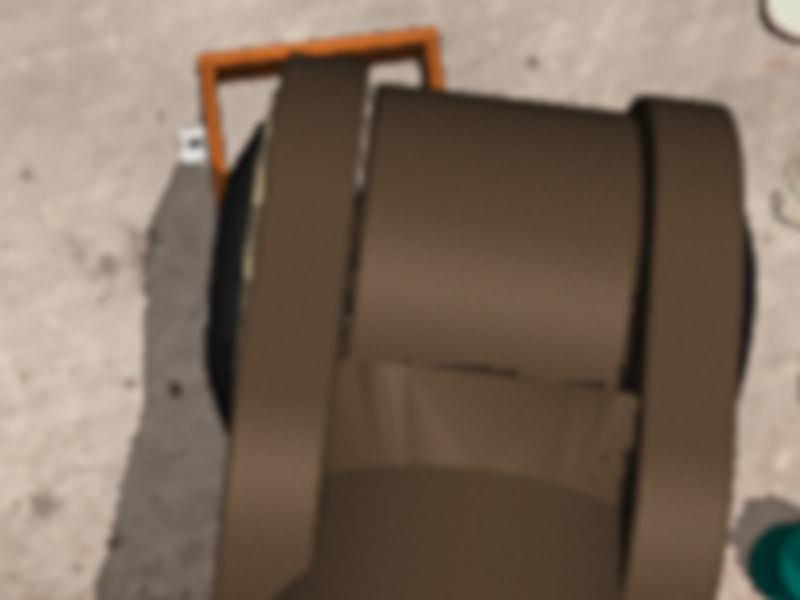

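The foot centre is at scene crop (184,325), against a projected (184,324), so the bottle is upright and centred on the gateway. I'll push it in slowly.

>>> {"fn": "apply_moves", "kwargs": {
  "dp": [
    [0,0.1,0.6],
    [0,0,0.8],
    [0,0,0.9],
    [0,0,0.9],
    [0,0,0.9],
    [0,0,0.8],
    [0,0,0.7],
    [0,0,0.4]
  ],
  "spin": [0,0,0,0,0,0,0,0]
}}

```text
time: 10.45
ee_pos: [0.5188, -0.0354, 0.0566]
tcp_rot: [-3.13, 1.57, -2.987]
force: [-1.5, 0.7, -1.3]
width: 0.516
```

```bash
cat >> h.py <<'E'
def bay(): 
    p=st()[0]["ee_pos"]; c,s=np.cos(.143),np.sin(.143); d=p[:2]-[.5188,-.0354]; print("bay xy mm",np.round(1000*np.array([c*d[0]+s*d[1],-s*d[0]+c*d[1]]),1))
E
python3 - <<'E'
from h import *
import cv2
todo([.6327,-.019,.055],.143); bay()
im=optics.camera("scene")[:,:,::-1]; cv2.imwrite("pics/s5.png",cv2.resize(im[140:290,250:450],None,fx=4,fy=4,interpolation=cv2.INTER_CUBIC))
E
```

```text
t 10.45 p [ 0.5188 -0.0354  0.0566] w 0.516 F [-1.5  0.7 -1.3] q [-0.07  0.16 -0.34  1.07 -0.    1.36]
d tool cm [ 0.15 -0.   11.5 ]
spin 0.0
spin -180.0
bay xy mm [ 0. -0.]
```

View pics/s5.png

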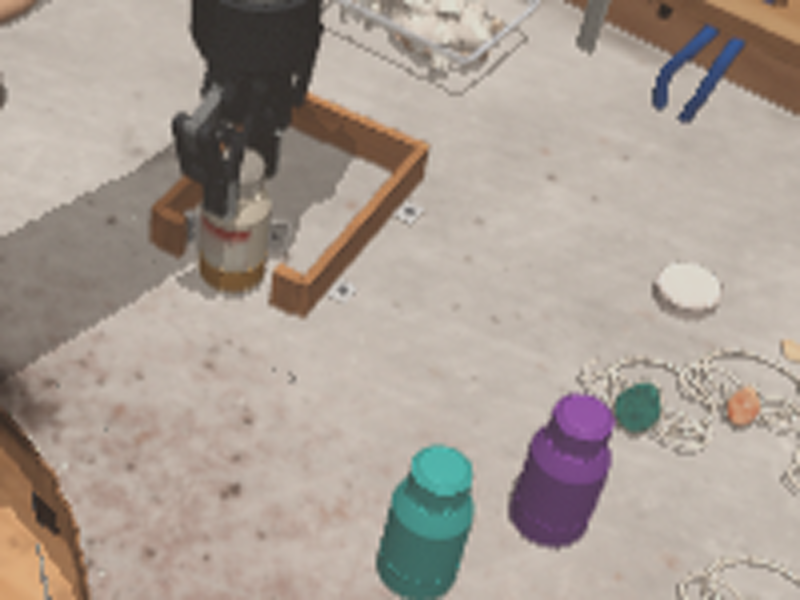

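The bottle is in the gateway, with its foot at about (232,270), gaps to both jambs, and the flap pushed open at (278,238). I'll continue in.

>>> {"fn": "apply_moves", "kwargs": {
  "dp": [
    [0,0,0.6],
    [0,0,0.8],
    [0,0,0.8],
    [0,0,0.8],
    [0,0,0.8],
    [0,0,0.8],
    [0,0,0.8],
    [0,0,0.6]
  ],
  "spin": [0,0,0,0,0,0,0,0]
}}

```text
time: 11.5
ee_pos: [0.5788, -0.0268, 0.0568]
tcp_rot: [0.118, 1.571, 0.261]
force: [-0.8, -0.2, -2.2]
width: 0.513
```

>>> {"fn": "apply_moves", "kwargs": {
  "dp": [
    [0,0,0.7],
    [0,0,0.8],
    [0,0,0.8],
    [0,0,0.8],
    [0,0,0.8],
    [0,0,0.7],
    [0,0,0.6],
    [0,0,0.3]
  ],
  "spin": [0,0,0,0,0,0,0,0]
}}

```text
time: 12.5
ee_pos: [0.6329, -0.019, 0.0567]
tcp_rot: [2.663, 1.571, 2.806]
force: [0.4, 0.2, -1.4]
width: 0.513
```

```bash
python3 - <<'E'
from h import *
import cv2
todo([.6327,-.019,.053],.143); bay()
im=optics.camera("scene")[:,:,::-1]; cv2.imwrite("pics/s6.png",cv2.resize(im[110:260,250:450],None,fx=4,fy=4,interpolation=cv2.INTER_CUBIC))
E
```

```text
t 12.5 p [ 0.6329 -0.019   0.0567] w 0.513 F [ 0.4  0.2 -1.4] q [-0.03  0.37 -0.07  1.13  0.    1.4 ]
d tool cm [ 0.37 -0.   -0.02]
spin 0.0
spin -180.0
bay xy mm [115.3   0. ]
```

View pics/s6.png

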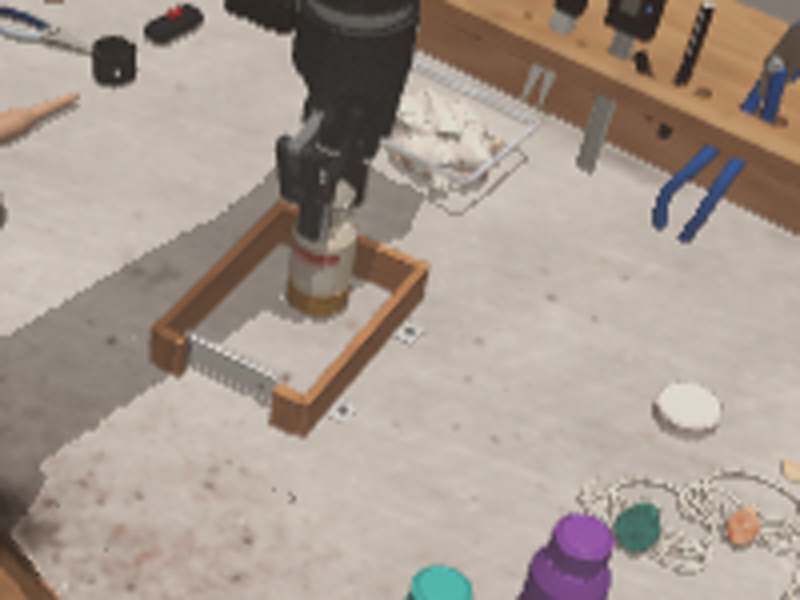

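The gate, at (190–275, 340–395), is shut behind the bottle, which stands at (318,285). I'll lower it and release.

>>> {"fn": "apply_moves", "kwargs": {
  "dp": [
    [0.2,0,0],
    [0.2,0,0],
    [0,0,0],
    [0,0,0],
    [0,0,0],
    [0,0,0],
    [0,0,0],
    [0,0,0]
  ],
  "spin": [0,0,0,0,0,0,0,0]
}}

```text
time: 13.55
ee_pos: [0.6325, -0.0191, 0.0528]
tcp_rot: [-2.524, 1.571, -2.381]
force: [0.2, 0.2, -0.8]
width: 0.511
```

>>> {"fn": "apply_moves", "kwargs": {
  "dp": [
    [0,0,0],
    [0,0,0],
    [0,0,0],
    [0,0,0],
    [0,0,0],
    [0,0,0],
    [0,0,0],
    [0,0,0]
  ],
  "spin": [0,0,0,0,0,0,0,0],
  "grip": 60
}}

```text
time: 14.55
ee_pos: [0.6326, -0.0191, 0.0528]
tcp_rot: [0.978, 1.571, 1.121]
force: [-0.3, -0.3, -0.9]
width: 0.764
```

```bash
python3 - <<'E'
from h import *
import cv2
todo([.6327,-.019,.18],.143); bay()
im=optics.camera("scene")[:,:,::-1]; cv2.imwrite("pics/s7.png",cv2.resize(im[110:260,250:450],None,fx=4,fy=4,interpolation=cv2.INTER_CUBIC))
E
```

```text
t 14.55 p [ 0.6326 -0.0191  0.0528] w 0.764 F [-0.3 -0.3 -0.9] q [-0.03  0.37 -0.08  1.13  0.    1.4 ]
d tool cm [-1.272e+01  0.000e+00  1.000e-02]
spin 0.0
spin -180.0
bay xy mm [114.9  -0. ]
```

View pics/s7.png

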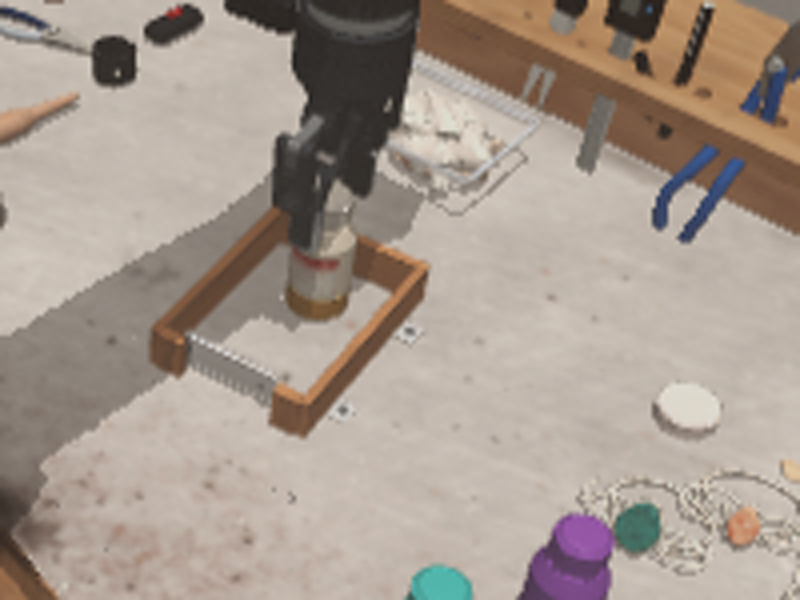

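The fingers are open and the bottle is standing free. I'll lift straight up.

>>> {"fn": "apply_moves", "kwargs": {
  "dp": [
    [-0.5,0,0],
    [-1.5,0,0],
    [-2,0,0],
    [-2.5,0,0],
    [-2.5,0,0],
    [-2.5,0,0],
    [-2,0,0],
    [-1,0,0]
  ],
  "spin": [0,0,0,0,0,0,0,0]
}}

```text
time: 15.6
ee_pos: [0.6331, -0.0191, 0.2002]
tcp_rot: [-0.175, 1.568, -0.031]
force: [0.8, 0.5, -0.1]
width: 0.763
```

>>> {"fn": "apply_moves", "kwargs": {
  "dp": [
    [0,0,-2],
    [0,0,-3],
    [0,0,-3],
    [0,0,-3],
    [0,0,-3],
    [0,0,-3],
    [0,0,-2],
    [0,0,0]
  ],
  "spin": [0,0,0,0,0,0,0,0]
}}

```text
time: 16.6
ee_pos: [0.4438, -0.0463, 0.1983]
tcp_rot: [-0.211, 1.57, -0.069]
force: [-0.4, 0.1, 0.9]
width: 0.765
```

```bash
python3 - <<'E'
from h import *
import cv2
todo([.6327,-.019,.18])
im=optics.camera("scene")[:,:,::-1]; cv2.imwrite("pics/s8.png",cv2.resize(im[110:260,220:420],None,fx=4,fy=4,interpolation=cv2.INTER_CUBIC))
for z,l in((.102,.115),(0,.115)):
    c,s=np.cos(.143),np.sin(.143); print((proj("scene",[.5188+c*l,-.0354+s*l,z])-(220,110))*4)
E
```

```text
t 16.6 p [ 0.4438 -0.0463  0.1983] w 0.765 F [-0.4  0.1  0.9] q [-0.1  -0.02 -0.22  1.37  0.    1.32]
d tool cm [ 1.85  0.02 19.08]
[451.36191796 190.78123388]
[436.44495558 301.23932652]
```

View pics/s8.png

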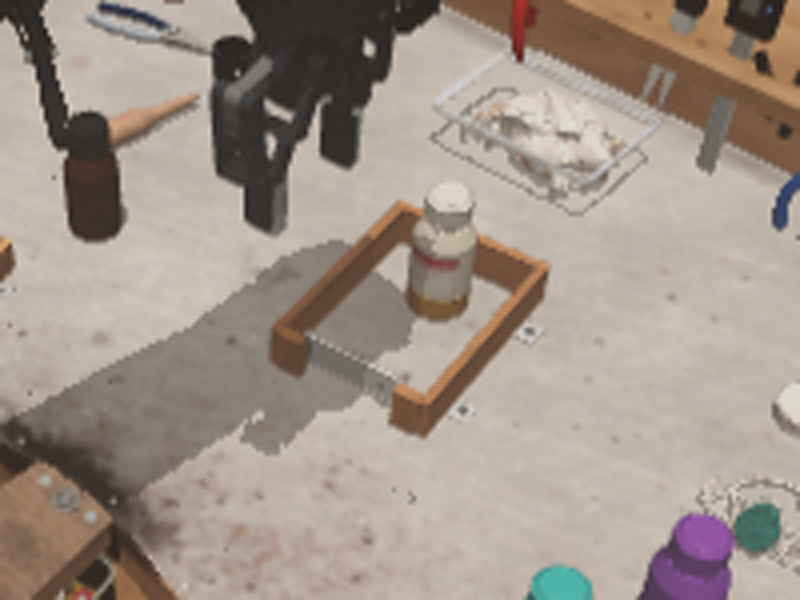

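The bottle stands upright in the bay, with its cap at (450,193) against a projected (451,191). The gate is shut and the brown bottle is untouched. I'll hand it in.

```bash
python3 -c "
from station import ticket; print(ticket.job_done())"
```

```text
the job is handed in; nothing more can be done
None
```

The flux bottle is put away in the larger bay, and I handed the job in at about 16.7 s. No verdict is reported back.

I gripped the white-capped bottle, carried it about 4 mm off the bench round to the front of the bay, and pushed it through the spring gate. I then set it down, released it and drew the arm clear.

- **Position:** the bottle stands upright about 115 mm inside the gateway, on the middle line. The cap in the last scene picture is within about 2 crop pixels (under 1 mm) of where it should be.
- **Gate:** it looks fully shut behind the bottle. I judged this from the scene picture only; the gate angle itself was not measured.
- **Brown bottle:** it is standing and looks undisturbed.
- **Force:** wrist force readings stayed at about 6 N or less, and no check failed or disagreed.

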